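Book an adhesive tin back into the stock drawer

ROBOT

A 7-joint arm with a two-finger parallel gripper is mounted at the origin on the work surface. World frame = base frame: x ahead of the robot, y to its left, z up, the work surface at z = 0. Lengths are in m, angles in rad, forces in N, time in s.
With the tool pointing down it reaches from about 0.4 to 0.85 m from the base axis. Payload 10.4 kg.
Tool frame: the origin (TCP) lies midway between the tips of the shut fingers; the grasp point (between the pads) lies 19 mm behind it; z points along the fingers, y is the line along which they close (so a half turn about z gives the same grasp; the last joint's range is limited). The gripper opens to 87 mm and grips with 3 to 60 N. Pads are 19 mm wide; open, the fingers measure 117 mm over their backs; the gripper's body (75 mm by 190 mm) begins 51 mm behind the grasp point.
Start: joints at [-1.313, 0.332, -0.065, 1.46, 0.022, 1.35, -0.088], TCP at [0.173, 0.601, 0.223] pointing down, gripper open.
Joint ranges: [-2.6, 2.6], [-0.5, 2.12], [-1.47, 1.34], [0.16, 2.42], [-1.27, 4.41], [0.06, 2.06], [-2.6, 2.6]. Speed limits (rad/s): [2.22, 2.22, 2.79, 2.79, 3.14, 3.14, 3.14].

INTERFACE

Orientations are given as a unit quaternion [x, y, z, w].
In Python, from bench import r gives the robot as it stands.
- The arm moves only by the tool arm_command, never from a script. Its argument "moves" is one flat list of numbers, 4 for each row, row after row: the shift along the tool's x, y, z in cm, then the turn about the tool's z in degrees. A call has 1 to 12 rows; each row shifts and turns the commanded pose from where the row before left it, along the tool's axes as they then stand; what a row does not reach is not made up. A row lasts 1/12 s, in which the tool goes at most 41.7 mm and 7.16 degrees, less where a joint would pass 70% of its speed; a pose out of reach is approached as far as the arm can. A call with a gripper value outside its range is refused whole. "fingers" is the opening in per cent of the stroke, from 0 (shut) to 100 (fully open), set as the call begins (left out, the last holds). The fingers move at their own pace and stop on an object; "squeeze" is the grip in N (left out, the last holds). Time passes only in rows, so rows that do not move let the fingers close. It gives the time, the measured TCP pose, the force, the opening and the grip force at its end, in the units of the state.
- r.read_state(): the state, without advancing time (a new reading comes with each control period).
- r.camera(name): name is "side" or "top"; returns the picture (384x512x3 uint8, red, green, blue); there is no depth.
- r.camera_info(name): a dict with "fx", "fy", "cx", "cy" (pixels), "k1" (the pictures are not rectified: a ray, as slopes to the right and down, at radius r is drawn at 1 + k1 r^2 times it, then the intrinsics apply), "origin" and "attitude" of the camera in the world. Camera axes: x right, y up, looking along -z (the intrinsics and any distortion apply to the point x, -y, -z); pixel columns grow to the right and rows downward; lengths in m; the calibration is good to about 2 mm. A picture is of the moment at which its call begins. camera_info takes no time and is no camera call.
- r.close_job(): hands the job in; it is judged then, once.
The state is a dict: "time": time; "joint_positions": joint angles; "joint_vel": joint speeds; "joint_torque": joint torques, N m; "ee_pos": TCP position; "eef_rot": TCP orientation; "ft_force": force on the tool from outside, world axes, zero at the start; "torque": the same for the moment, N m; "width": finger opening in m; "grip_force": force on a finger pad.
Only numpy, scipy, OpenCV 4.12 (cv2) and the standard library are available. Lean on these libraries where they do the work, as an engineer would, in place of code of your own. Each camera call takes 0.05 s, during which the arm holds its last target. There are 200 camera calls.

TASK

Book the adhesive tin back into stock: stand it upright in the middle of the scanner's foot plate with its barcode label squarely facing the scan window, let go of it, and press the trigger button on top of the scanner to read it. Then stand the tin upright in the open drawer and push the drawer fully shut. Set the tin down each time, never drop it or tip it over, do not knock over the jar in the drawer, and leave the glue pot, the knife and the paper wedges where they are.

Things in the scene. Friction and masses are not known exactly. Their poses are not given: they have to be found in the camera images.
- tin_mid (a point): The adhesive tin, loose, 0.2 to 0.45 kg: bare metal cylinder 58 mm in diameter and 88 mm tall, a short cone, then a black screw cap 40 mm in diameter; 113 mm tall in all. Point on its axis 56.5 mm above its underside (half-way up). z points up through the cap, x out through the middle of the barcode label. It starts on the bench, turned any way; it and the glue pot may swap places.
- tin_label (a point): Middle of the white barcode label (40 mm wide round the curve, 58 mm tall) on the tin's side, 29 mm from its axis, 45 mm above its underside. A 14 mm wide white paper seal runs from the label up over the shoulder to the middle of the cap, so the label's side shows from above too.
- plate_mid (a point): Middle of the ring engraved on the scanner's foot plate, on its upper face, 8 mm above the bench; scanner fixed. Plate 110 mm wide (x). y points straight away from the scan window, whose face lies at y = -60 mm; the clear plate runs from there to y = +60 mm. A tin here shows its label to the window when the label looks along -y. z up.
- scan_window (a point): Middle of the dark scan window on the upright face of the scanner's grey housing (84 mm wide, 70 mm deep, its top 120 mm above the bench), 66 mm above the bench. Its y axis points straight out of the window, over the foot plate.
- trigger_top (a point): Middle of the top face of the scanner's round trigger button (34 mm across), on top of the housing, 37 mm behind the window. It is pressed straight down.
- trigger (a joint): Travel of the trigger button: 0 m at rest, 0.006 m fully down (about 4 N); it springs back.
- drawer_in (a point): Middle of the drawer's inner floor, 24 mm above the bench; moves with the drawer. x points the way the drawer shuts, z up. Inner floor 250 mm (x) by 216 mm (y); sides 47 mm high, front panel 120 mm above this floor. The jar stands in the rear half (its middle at x = 30 to 75 mm); the front half is empty.
- unit_edge (a point): Middle of the front upper edge of the grey sheet-steel drawer unit, which is fixed on the bench: 158 mm tall, 250 mm wide, reaching 300 mm back (+x) from this edge; axes as the drawer's. The unit roofs over whatever part of the drawer lies behind this edge; the drawer comes out to the front (-x) of it.
- drawer_front (a point): Point on the outer face of the drawer's front panel, mid-width, 114 mm above the bench. The panel is 246 mm wide and reaches from 2 to 144 mm above the bench. Axes as the drawer's: pushing along +x here shuts it. A bar handle 110 mm long stands out 35 mm from the panel, 36 mm above the bench (78 mm below this point).
- drawer (a joint): Opening of the drawer: 0 m fully shut against its stop, grows as it is pulled out (0.22 m at most); starts standing open 0.17 to 0.205 m. It slides with about 2 N of friction and stays where it is left.
- jar_mid (a point): Bystander: squat closed jar (66 mm in diameter, 85 mm tall) standing in the rear half of the drawer; point on its axis, half-way up.
- pot_mid (a point): Bystander: white glue pot (76 mm across, 45 mm tall) standing on the bench with a brush leaning in it, its handle reaching 80 mm up and 45 mm out; point on the pot's axis, 22 mm up.
- wedges: Bystander: a row of four half-made paper display wedges on a card strip, 75 by 165 by about 35 mm tall, lying on the bench; origin under its centre.
- knife: Bystander: snap-off knife lying on the bench, 105 by 20 by 12 mm, origin under its centre.

How it is judged:
On the way, in this order (a step that is already met when the one before it is completed fails the run):
1. the tin stands upright and free in the middle of the foot plate (within about 20 mm), its label facing the scan window within 20 degrees (angle between tin_mid's own z axis and vertical below 0.08 rad and z of tin_mid in the frame of plate_mid between 0.05 and 0.062 m and x of tin_mid in the frame of plate_mid between -0.022 and 0.022 m and y of tin_mid in the frame of plate_mid between -0.021 and 0.022 m and angle between the x axis of tin_mid and the y axis of plate_mid, either way round below 0.35 rad and y of tin_label in the frame of plate_mid below 0 m and contact force between the fingers and tin below 0.1 N), for 0.3 s.
2. the trigger button is pressed down (4 mm or more) while the tin stands there so, not held (all of step 1 and value of joint trigger above 0.004 m), for 0.05 s.
3. the tin stands upright and free in the drawer (angle between tin_mid's own z axis and vertical below 0.08 rad and z of tin_mid in the frame of drawer_in between 0.05 and 0.063 m and x of tin_mid in the frame of drawer_in between -0.115 and 0.115 m and y of tin_mid in the frame of drawer_in between -0.1 and 0.1 m and contact force between the fingers and tin below 0.1 N), for 0.2 s.
At the end, for the whole second after the job is handed in: The drawer is shut to within 6 mm; the tin stands upright (within 0.08 rad), released and at rest on the drawer's floor; the jar still stands in the drawer (within 0.12 rad of upright) (all of step 3 and angle between jar_mid's own z axis and vertical below 0.12 rad and z of jar_mid in the frame of drawer_in between 0.035 and 0.05 m and value of joint drawer below 0.006 m and linear speed of tin below 0.02 m/s and velocity of joint drawer between -0.02 and 0.02 m/s); the robot touches nothing.
It fails at once if the tin is tipped over (more than 0.6 rad) (angle between tin_mid's own z axis and vertical above 0.6 rad).
It fails at once if the tin is dropped or flung (faster than 0.5 m/s while not held) (linear speed of tin above 0.5 m/s and contact force between the fingers and tin below 0.1 N).
It fails at once if the jar is knocked over (more than 0.5 rad) (angle between jar_mid's own z axis and vertical above 0.5 rad).
It fails at once if the glue pot, the wedges or the knife is moved more than 30 mm (distance of any of pot_mid, wedges, knife from where it was at the start of the episode above 0.03 m).
It also fails if it takes over 72 s, if anything falls off the work surface, if the arm or the gripper's body presses on something with over 40 N, if the wrist force passes 120 N, or if a joint passes its speed limit or range.

## Working session

There is one attempt and no reset: what is moved stays moved. The work goes in short steps, Python scripts to look and compute and a tool call to move; the robot and the scene stay as the last step left them, time stands still between calls to the robot, and variables do not carry over. Pictures are saved under pics/ and viewed, at most 10 in all, crops included, and the job is handed in when it is done.

Besides the shell and the picture viewer there is one more tool, called by a JSON object that holds its "name" and its "arguments". arm_command: Moves the arm, as the interface text tells. Its arguments: {"type":"object","properties":{"moves":{"type":"array"},"fingers":{"type":"number"},"squeeze":{"type":"number"}},"required":["moves"]}

```bash
mkdir -p pics; ls
python3 - <<'E'
from bench import r
import cv2,numpy as np
s=r.read_state();print(s['time'],s['ee_pos'],s['eef_rot'],s['width'])
for n in("side","top"):
    im=r.camera(n);cv2.imwrite(f"pics/{n}0.png",im[:,:,::-1]);print(n,r.camera_info(n))
E
```

```text
pics
0.0 [0.1731194  0.6001412  0.22176509] [ 1.39942779e-01  9.90159347e-01 -6.94060725e-04 -6.12119324e-05] 0.0872007483370324
side {'fx': 383.371896544089, 'fy': 383.371896544089, 'cx': 255.74370206605536, 'cy': 191.81365466768546, 'k1': -0.06567293202000478, 'origin': array([0.52232629, 0.74065025, 0.76674641]), 'attitude': array([-0.00117472,  0.42940307,  0.90271093, -0.02691829])}
top {'fx': 420.48757334662923, 'fy': 420.48757334662923, 'cx': 260.41262850097854, 'cy': 186.37852728212408, 'k1': 0.025387770358835604, 'origin': array([ 0.28364987, -0.04098552,  1.29170692]), 'attitude': array([ 0.07787121, -0.07451775, -0.69132759,  0.71445737])}
```

View pics/side0.png

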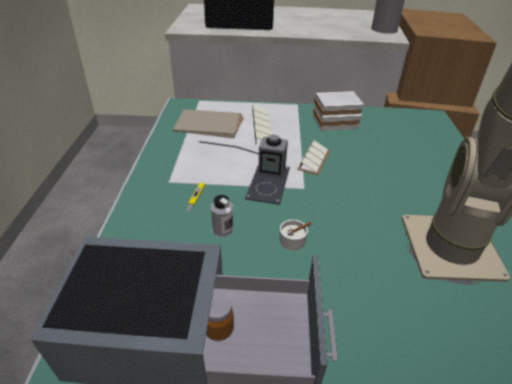

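View pics/top0.png

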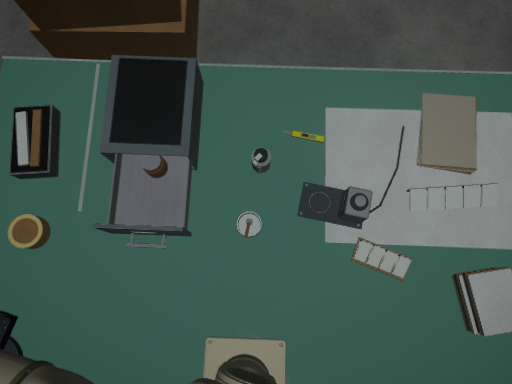

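The side view shows the scanner (273,155), foot plate ring (266,188), tin (222,215), pot (293,235), drawer and jar. The top view shows the tin (261,160), ring (319,203), trigger (359,202), pot (249,224), and drawer (150,190). I'll enlarge both.

```bash
cat > h.py <<'E'
import numpy as np,cv2
from scipy.spatial.transform import Rotation as R
from scipy.optimize import least_squares
from bench import r
C={n:r.camera_info(n) for n in("side","top")}
def proj(n,P):
    c=C[n];P=np.atleast_2d(np.asarray(P,float));p=R.from_quat(c['attitude']).inv().apply(P-c['origin'])
    a=p[:,0]/-p[:,2];b=-p[:,1]/-p[:,2];k=1+c['k1']*(a*a+b*b)
    return np.c_[c['fx']*a*k+c['cx'],c['fy']*b*k+c['cy']]
def tri(s,t):
    f=lambda X:np.r_[proj('side',X)[0]-s,proj('top',X)[0]-t]
    o=least_squares(f,[.5,0,.05]);return o.x,np.abs(o.fun).max()
def onz(n,px,z):
    o=least_squares(lambda X:proj(n,[X[0],X[1],z])[0]-px,[.5,0.]);return o.x
def crop(n,im,x0,y0,x1,y1,k):
    return cv2.resize(im[y0:y1,x0:x1],None,fx=k,fy=k,interpolation=cv2.INTER_CUBIC)
E
python3 - <<'E'
from h import *
s=cv2.imread("pics/side0.png");t=cv2.imread("pics/top0.png")
cv2.imwrite("pics/c1.png",np.hstack([crop('s',s,185,130,318,250,5)]))
cv2.imwrite("pics/c2.png",np.vstack([crop('t',t,230,125,390,245,5)]))
cv2.imwrite("pics/c3.png",np.hstack([crop('t',t,90,50,210,255,2.9),crop('s',s,50,230,345,384,1.5)[:, :440] if 0 else cv2.resize(s[230:384,50:345],(440,594))]))
E
```

```text
(no output)
```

View pics/c1.png

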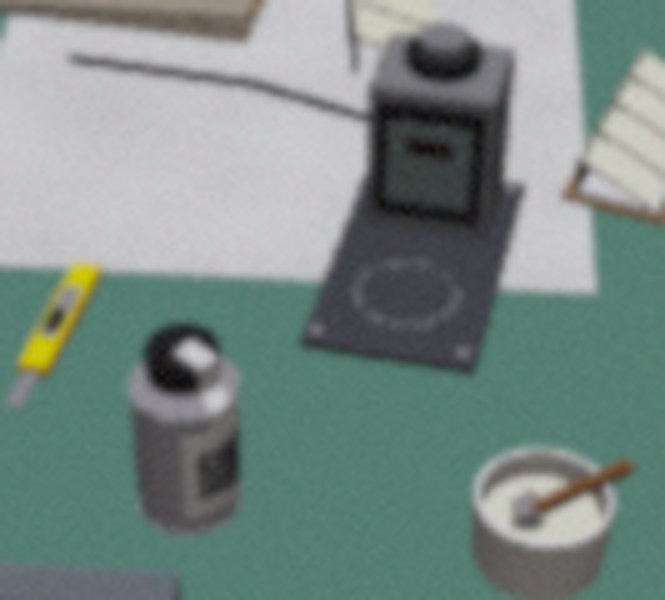

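View pics/c2.png

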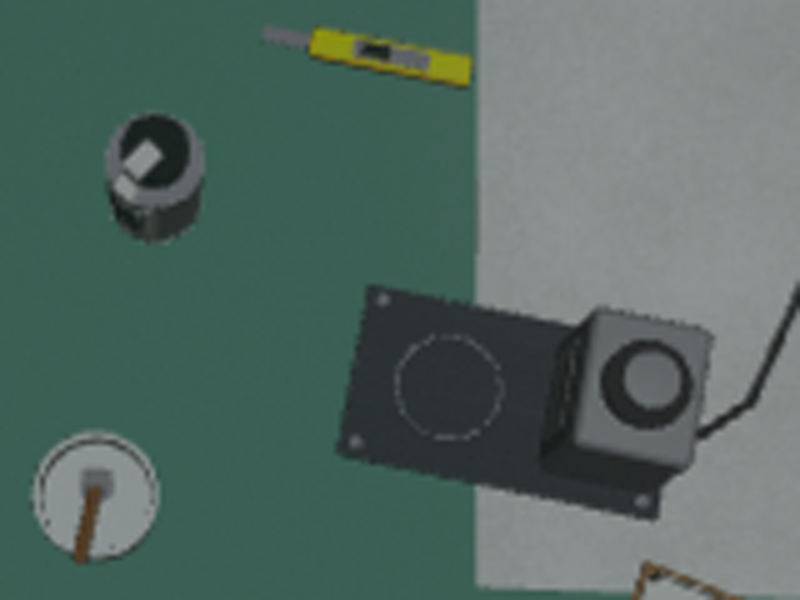

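View pics/c3.png

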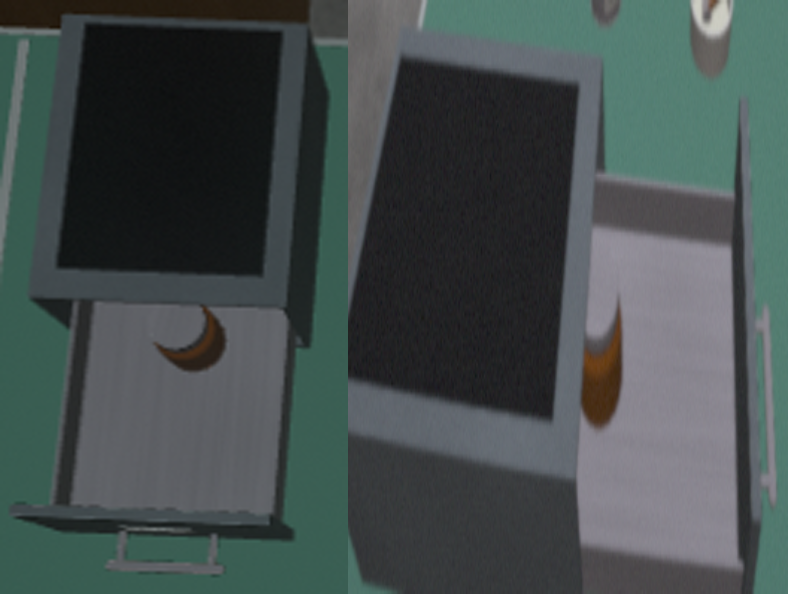

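```bash
cat >> h.py <<'E'
c1=lambda u,v:np.array([185+(u+.5)/5-.5,130+(v+.5)/5-.5])
c2=lambda u,v:np.array([230+(u+.5)/5-.5,125+(v+.5)/5-.5])
t3=lambda u,v:np.array([90+(u+.5)/2.9-.5,50+(v+.5)/2.9-.5])
s3=lambda u,v:np.array([50+(u-348+.5)/1.4915-.5,230+(v+.5)/3.857-.5])
A=np.linspace(0,2*np.pi,180)
circ=lambda x,y,z,rr:np.c_[x+rr*np.cos(A),y+rr*np.sin(A),z+0*A]
E
python3 - <<'E'
from h import *
np.set_printoptions(precision=4,suppress=True)
def f(X):
    x,y,z=X;a=proj('top',circ(x,y,z+.088,.029));b=proj('side',circ(x,y,z+.088,.029))
    at=proj('top',circ(x,y,z,.029));bt=proj('side',circ(x,y,z,.029))
    ac=proj('top',circ(x,y,z+.113,.02));bc=proj('side',circ(x,y,z+.113,.02))
    return np.array([a[:,0].min()-c2(105,0)[0],a[:,0].max()-c2(205,0)[0],b[:,0].min()-c1(130,0)[0],b[:,0].max()-c1(241,0)[0],
     at[:,1].max()-c2(0,242)[1],bt[:,1].max()-c1(0,530)[1],ac[:,1].min()-c2(0,112)[1],bc[:,1].min()-c1(0,322)[1]])
o=least_squares(f,[.55,0,0]);print("tin",o.x,o.fun)
x,y,z=o.x
for n,p in(("top",c2(154,148)),("top",c2(130,175)),("side",c1(193,352)),("side",c1(178,342)),("side",c1(212,372))):
    q=onz(n,p,z+.113);print("seal cap",n,q-[x,y],np.degrees(np.arctan2(*(q-[x,y])[::-1])))
for t in range(160,300,10):
    e=[(x+.029*np.cos(np.radians(t+d)),y+.029*np.sin(np.radians(t+d)),z+.045) for d in(-39.5,0,39.5)]
    sh=(x+.0245*np.cos(np.radians(t)),y+.0245*np.sin(np.radians(t)),z+.092)
    print(t,((proj('side',e)-[185,130])*5).round(0).tolist(),'shoulder',((proj('side',sh)-[185,130])*5).round(0).tolist(),((proj('top',sh)-[230,125])*5).round(0).tolist())
for k,s,t in(("cornA",c1(302,344),c2(368,285)),("cornB",c1(472,373),c2(337,455)),("cornC",c1(523,185),c2(657,520)),
 ("ring",c1(407,294),c2(449,388)),("trig",c1(448,44),c2(655,378)),("unitR",s3(603,55),t3(285,306)),("unitL",s3(577,478),t3(31,298)),
 ("panR",s3(744,98),t3(272,518)),("panL",s3(757,515),t3(12,509)),("hanR",s3(768,312),t3(222,570)),("hanL",s3(774,500),t3(106,566)),
 ("pot",c1(543,490),c2(96,495))):
    print(k,*tri(s,t))
E
```

```text
tin [ 0.6384 -0.0283  0.0005] [ 0.2324 -0.2756 -0.0451 -0.5577  0.1991  0.4928  0.5075 -0.6666]
seal cap top [-0.0004  0.0005] 130.16751303035448
seal cap top [-0.0172  0.0139] 141.07030964129288
seal cap side [-0.0065  0.0071] 132.25366314831862
seal cap side [ 0.0024 -0.0004] -9.660658563558368
seal cap side [-0.0181  0.0223] 129.09937943104984
160 [[207.0, 468.0], [232.0, 450.0], [236.0, 426.0]] shoulder [[223.0, 383.0]] [[137.0, 193.0]]
170 [[215.0, 465.0], [236.0, 444.0], [233.0, 420.0]] shoulder [[226.0, 378.0]] [[144.0, 195.0]]
180 [[222.0, 460.0], [237.0, 438.0], [229.0, 415.0]] shoulder [[227.0, 373.0]] [[152.0, 195.0]]
190 [[228.0, 455.0], [237.0, 432.0], [223.0, 410.0]] shoulder [[228.0, 368.0]] [[159.0, 195.0]]
200 [[233.0, 450.0], [236.0, 425.0], [216.0, 406.0]] shoulder [[226.0, 363.0]] [[166.0, 193.0]]
210 [[236.0, 444.0], [233.0, 420.0], [209.0, 403.0]] shoulder [[224.0, 358.0]] [[172.0, 191.0]]
220 [[237.0, 438.0], [228.0, 414.0], [200.0, 401.0]] shoulder [[220.0, 353.0]] [[178.0, 187.0]]
230 [[237.0, 431.0], [223.0, 410.0], [191.0, 400.0]] shoulder [[215.0, 349.0]] 
[... 479 characters left out ...]
 [[194.0, 150.0]]
290 [[208.0, 403.0], [173.0, 401.0], [143.0, 415.0]] shoulder [[172.0, 342.0]] [[192.0, 143.0]]
cornA [ 0.5853 -0.164   0.0021] 0.2774430025082779
cornB [ 0.4786 -0.1465 -0.0002] 0.18377236925300622
cornC [ 0.4442 -0.3425  0.0036] 0.1346522207541625
ring [ 0.5213 -0.2148  0.0048] 0.07492164126463763
trig [ 0.5052 -0.3122  0.1325] 0.834203316882963
unitR [0.6139 0.1749 0.157 ] 0.48986908652875627
unitL [0.6143 0.4225 0.1516] 0.7980226683868352
panR [0.4091 0.1766 0.1388] 0.9796145196443149
panL [0.41   0.4217 0.1401] 0.8970837415527058
hanR [0.3652 0.2438 0.0334] 1.1787787993242773
hanL [0.3676 0.3604 0.0377] 0.41668903985001293
pot [0.4429 0.0002 0.0462] 0.19545634559358405
```

Everything checks out: the tin stands at z≈0, the plate at about 5 mm, the unit at about 155 mm and the panel at about 140 mm. The tin is at (0.638,-0.028) with its label azimuth about 135°. The plate ring is at (0.521,-0.215) with plate y azimuth about 80.4°. I'm moving over the tin now.

{"name": "arm_command", "arguments": {"moves": [-3.1, -2.4, 0, 0, -3.1, -2.4, 0, 0, -3.1, -2.4, 0, 0, -3.1, -2.4, 0, 0, -3.1, -2.4, 0, 0, -3.1, -2.4, 0, 0, -3.1, -2.4, 0, 0, -3.1, -2.4, 0, 0, -3.1, -2.4, 0, 0, -3.1, -2.4, 0, 0, -3.1, -2.4, 0, 0, -3.1, -2.4, 0, 0], "fingers": 100}}

```text
time: 1.1
ee_pos: [0.4514, 0.2189, 0.2225]
eef_rot: [0.14, 0.99, 0.0, -0.0]
ft_force: [1.2, 0.2, 0.5]
width: 0.0871
grip_force: 0.0
```

{"name": "arm_command", "arguments": {"moves": [-3.1, -2.4, 0, 0, -3.1, -2.4, 0, 0, -3.1, -2.4, 0, 0, -3.1, -2.4, 0, 0, -3.1, -2.3, 0, 0, -3.1, -2.3, 0, 0, -3.1, -2.3, 0, 0, -3.1, -2.2, 0, 0, 0, 0, 0, 7, 0, 0, 0, 7, 0, 0, 0, 7, 0, 0, 0, 7]}}

```text
time: 2.1
ee_pos: [0.6371, -0.0279, 0.2219]
eef_rot: [0.378, 0.926, -0.0, -0.0]
ft_force: [-0.5, -0.4, 0.1]
width: 0.0876
grip_force: 0.0
```

{"name": "arm_command", "arguments": {"moves": [0, 0, 0, 7, 0, 0, 0, 7, 0, 0, 0, 7, 0, 0, 0, 7, 0, 0, 0, 7, 0, 0, 0, 7, 0, 0, 0, 7, 0, 0, 0, 7, 0, 0, 0, 7, 0, 0, 0, 7, 0, 0, 0, 7, 0, 0, 0, 7]}}

```text
time: 3.1
ee_pos: [0.6371, -0.0275, 0.2221]
eef_rot: [0.9, 0.435, -0.0, -0.0]
ft_force: [0.1, -0.2, 0.4]
width: 0.0874
grip_force: 0.0
```

{"name": "arm_command", "arguments": {"moves": [0, 0, 0, 7, 0, 0, 0, 7, 0, 0, 0, 7, 0, 0, 0, 7, 0, 0, 0, 7, 0, 0, 0, 7, 0, 0, 0, 7, 0, 0, 0, 7, 0, 0, 0, 7, 0, 0, 0, 7, 0, 0, 0, 7, 0, 0, 0, 7]}}

```text
time: 4.1
ee_pos: [0.6371, -0.0274, 0.2222]
eef_rot: [0.96, -0.279, -0.0, -0.0]
ft_force: [-0.1, -0.1, -0.2]
width: 0.0868
grip_force: 0.0
```

{"name": "arm_command", "arguments": {"moves": [0.15, 0, 0, 6.3, 0, 0, 0, 6.3, 0, 0, 2, 0, 0, 0, 2, 0, 0, 0, 2, 0, 0, 0, 2, 0, 0, 0, 2, 0, 0, 0, 2, 0, 0, 0, 2, 0, 0, 0, 1.5, 0, 0, 0, 1.1, 0, 0, 0, 0, 0]}}

```text
time: 5.1
ee_pos: [0.6374, -0.0281, 0.0543]
eef_rot: [0.925, -0.38, -0.001, 0.001]
ft_force: [-0.1, 1.3, -0.4]
width: 0.0869
grip_force: 0.0
```

{"name": "arm_command", "arguments": {"moves": [0, 0, 0, 0, 0, 0, 0, 0, 0, 0, 0, 0, 0, 0, 0, 0, 0, 0, 0, 0, 0, 0, 0, 0, 0, 0, 0, 0, 0, 0, 0, 0, 0, 0, 0, 0], "fingers": 0, "squeeze": 20}}

```text
time: 5.85
ee_pos: [0.6392, -0.0281, 0.0571]
eef_rot: [0.925, -0.38, 0.001, -0.001]
ft_force: [1.2, 1.7, 5.5]
width: 0.0574
grip_force: 20.0
```

Run:
```python
from h import *
s=r.read_state();print({k:np.round(s[k],3) for k in('time','ee_pos','eef_rot','ft_force','width','grip_force','joint_positions')})
a=r.camera('side')[:,:,::-1];b=r.camera('top')[:,:,::-1]
cv2.imwrite("pics/g.png",np.hstack([crop('',a,170,150,270,270,4),crop('',b,215,110,315,230,4)]))
```

```text
{'time': np.float64(5.85), 'ee_pos': array([ 0.639, -0.028,  0.057]), 'eef_rot': array([ 0.925, -0.38 ,  0.001, -0.001]), 'ft_force': array([1.161, 1.746, 5.51 ]), 'width': np.float64(0.057), 'grip_force': np.float64(19.981), 'joint_positions': array([-0.765,  0.768,  1.073,  1.639, -0.722,  1.18 , -1.869])}
```

View pics/g.png

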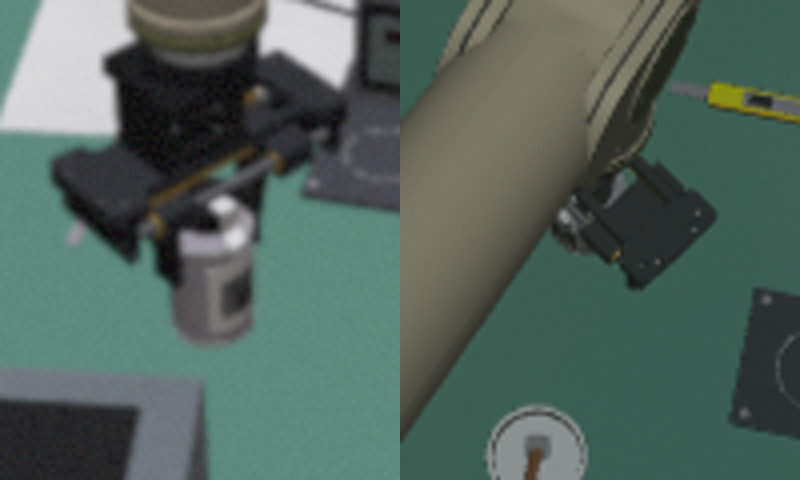

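The tin is held upright (cap at about (215,205) in the left half), with the label clear of the fingers.

{"name": "arm_command", "arguments": {"moves": [0, 0, -1, 0, 0, 0, -2, 0, 0, 0, -2, 0, 0, 0, -1, 0, 0, 0, 0, -4, 0, 0, 0, -7, 0, 0, 0, -7, 0, 0, 0, -7, 0, 0, 0, -7, 0, 0, 0, -7, 0, 0, 0, -7, 0, 0, 0, -7]}}

```text
time: 6.95
ee_pos: [0.6377, -0.0287, 0.1159]
eef_rot: [0.997, 0.075, -0.001, 0.0]
ft_force: [0.1, 0.1, -4.0]
width: 0.0575
grip_force: 20.0
```

{"name": "arm_command", "arguments": {"moves": [0, 0, 0, -7, 0, 0, 0, -7, 0, 0, 0, -7, 0, 0, 0, -7, 0, 0, 0, -7, 0, 0, 0, -7, 0, 0, 0, -7, 0, 0, 0, -7, 0, 0, 0, -7, 0, 0, 0, -7, 0, 0, 0, -2.1, 0, 0, 0, 0]}}

```text
time: 7.95
ee_pos: [0.6377, -0.029, 0.1159]
eef_rot: [0.763, 0.646, -0.001, -0.0]
ft_force: [-0.0, -0.1, -4.4]
width: 0.0574
grip_force: 20.0
```

```bash
cat > st.py <<'E'
from h import *
def to(x,y,z=None):
    s=r.read_state();q=s['eef_rot'];p=s['ee_pos'];M=R.from_quat(q).as_matrix()
    z=p[2] if z is None else z
    print('t',round(s['time'],2),'p',p.round(4),'w',round(float(s['width']),4),'f',np.round(s['ft_force'],1),'yaz',round(np.degrees(np.arctan2(M[1,1],M[0,1])),2),'tilt',np.degrees(np.arccos(-M[2,2])).round(2))
    print('j',s['joint_positions'].round(2),'tool cm',(M.T@(np.array([x,y,z])-p)*100).round(2))
E
python3 -c "
from st import *
to(.5213,-.2148)"
```

```text
t 7.95 p [ 0.6377 -0.029   0.1159] w 0.0574 f [-0.  -0.1 -4.4] yaz -9.52 tilt 0.09
j [-0.52  0.5   0.67  1.58 -0.33  1.17  0.05] tool cm [-2.025e+01 -8.410e+00  2.000e-02]
```

{"name": "arm_command", "arguments": {"moves": [-1, -0.4, 0, 0, -2, -0.8, 0, 0, -2.5, -1, 0, 0, -2.5, -1, 0, 0, -2.5, -1, 0, 0, -2.5, -1.1, 0, 0, -2.5, -1.1, 0, 0, -2.4, -1, 0, 0, -1.5, -0.6, 0, 0, -0.85, -0.4, 0, 0, 0, 0, 1, 0, 0, 0, 1.5, 0]}}

```text
time: 8.95
ee_pos: [0.5228, -0.2141, 0.0918]
eef_rot: [0.764, 0.645, 0.001, 0.001]
ft_force: [0.9, 0.7, -3.9]
width: 0.0571
grip_force: 20.0
```

```bash
python3 -c "
from st import *
to(.5213,-.2148,.0651)
a=r.camera('side')[:,:,::-1];cv2.imwrite('pics/p.png',crop('',a,210,110,330,220,5))"
```

```text
t 8.95 p [ 0.5228 -0.2141  0.0918] w 0.0571 f [ 0.9  0.7 -3.9] yaz -9.67 tilt 0.15
j [-0.31  0.38  0.75  1.81 -0.29  1.06  0.38] tool cm [-0.09 -0.14  2.67]
```

View pics/p.png

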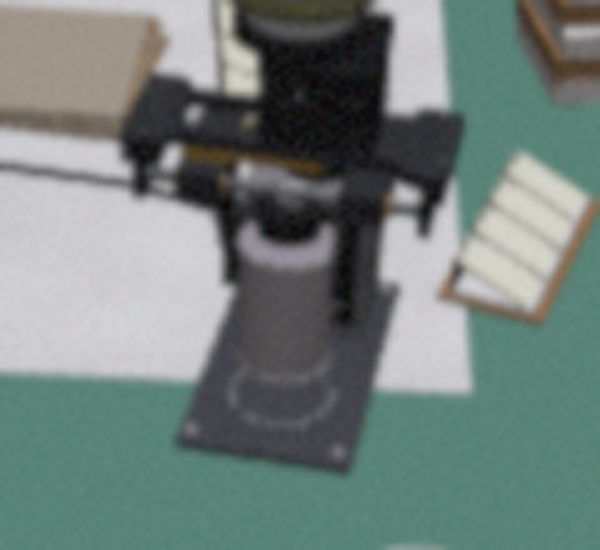

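The tin is above the ring (ring at about (283,392) in the crop) with the label on the far side, towards the window. Next I lower it.

{"name": "arm_command", "arguments": {"moves": [-0.1, -0.1, 0.8, 0, 0, 0, 0.7, 0, 0, 0, 0.5, 0, 0, 0, 0.3, 0, 0, 0, 0.2, 0, 0, 0, 0, 0, 0, 0, 0, 0]}}

```text
time: 9.58
ee_pos: [0.521, -0.215, 0.0667]
eef_rot: [0.764, 0.646, 0.0, 0.0]
ft_force: [-0.3, 0.7, -4.2]
width: 0.0572
grip_force: 20.0
```

{"name": "arm_command", "arguments": {"moves": [0, 0, 0.1, 0, 0, 0, 0.1, 0, 0, 0, 0, 0]}}

```text
time: 9.83
ee_pos: [0.5211, -0.2152, 0.0651]
eef_rot: [0.764, 0.645, 0.0, 0.0]
ft_force: [-1.2, 0.8, 0.3]
width: 0.0573
grip_force: 20.0
```

Contact: the held weight is off. I release and raise the hand.

{"name": "arm_command", "arguments": {"moves": [0, 0, 0, 0, 0, 0, 0, 0, 0, 0, 0, 0, 0, 0, 0, 0, 0, 0, 0, 0, 0, 0, 0, 0, 0, 0, -1, 0, 0, 0, -2, 0, 0, 0, -3, 0, 0, 0, -3, 0, 0, 0, -3, 0, 0, 0, -2, 0], "fingers": 100}}

```text
time: 10.83
ee_pos: [0.5213, -0.2156, 0.2082]
eef_rot: [0.764, 0.645, 0.001, 0.001]
ft_force: [0.7, -0.5, 0.0]
width: 0.087
grip_force: 0.0
```

{"name": "arm_command", "arguments": {"moves": [-1.5, 0, 0, 0, -2, 0, 0, 0, -2, 0, 0, 0, -2, 0, 0, 0, -1.5, 0, 0, 0, -0.7, 0, 0, 0, 0, 0, 0, 0, 0, 0, 0, 0, 0, 0, 0, 0, 0, 0, 0, 0], "fingers": 0}}

```text
time: 11.67
ee_pos: [0.5053, -0.3093, 0.2045]
eef_rot: [0.763, 0.646, 0.0, -0.0]
ft_force: [1.0, 0.2, 0.8]
width: 0.0282
grip_force: 0.0
```

```bash
python3 -c "
from st import *
to(.5052,-.3108,.13)
a=r.camera('side')[:,:,::-1];b=r.camera('top')[:,:,::-1]
cv2.imwrite('pics/q.png',np.hstack([crop('',a,225,110,325,220,4),crop('',b,290,160,390,270,4)]))"
```

```text
t 11.67 p [ 0.5053 -0.3093  0.2045] w 0.0282 f [1.  0.2 0.8] yaz -9.49 tilt 0.04
j [-0.19  0.34  0.83  1.61 -0.26  1.3   0.51] tool cm [-0.15  0.02  7.45]
```

View pics/q.png

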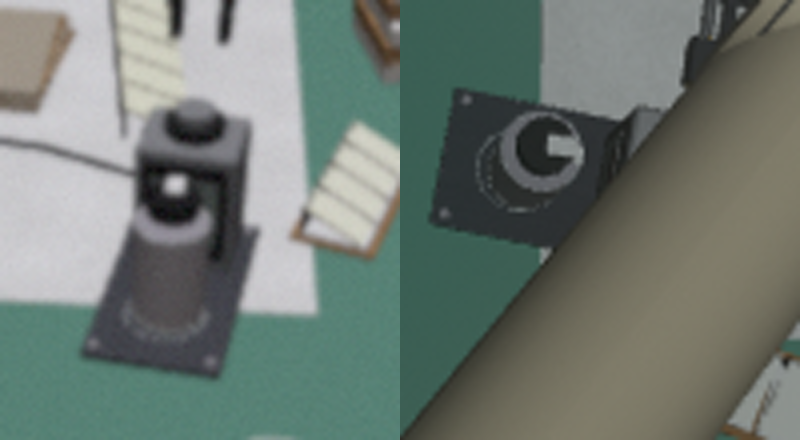

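The tin stands free, centred on the ring, and the seal (565,147 in the crop) points at the window. Now I press.

{"name": "arm_command", "arguments": {"moves": [-0.1, 0, 1, 0, 0, 0, 1.5, 0, 0, 0, 1.5, 0, 0, 0, 1, 0, 0, 0, 0.5, 0, 0, 0, 0.5, 0, 0, 0, 0.4, 0, 0, 0, 0.3, 0, 0, 0, 0.2, 0, 0, 0, 0.2, 0, 0, 0, 0, 0]}}

```text
time: 12.68
ee_pos: [0.5047, -0.3118, 0.1361]
eef_rot: [0.764, 0.645, 0.001, -0.0]
ft_force: [-9.5, 7.1, 23.8]
width: 0.0005
grip_force: 11.8
```

{"name": "arm_command", "arguments": {"moves": [0, 0, 0.2, 0, 0, 0, 0.2, 0, 0, 0, 0.1, 0, 0, 0, 0, 0]}}

```text
time: 13.02
ee_pos: [0.5049, -0.312, 0.1351]
eef_rot: [0.764, 0.645, 0.002, 0.0]
ft_force: [-24.9, 18.7, 65.4]
width: 0.0005
grip_force: 32.8
```

Fully pressed (over 4 N and hard on the stop). Back to the tin.

{"name": "arm_command", "arguments": {"moves": [0, 0, -1.5, 0, 0, 0, -2.5, 0, 0, 0, -2.5, 0, 0, 0, -2, 0, 1, 0, 0, 0, 2, 0, 0, 0, 2, 0, 0, 0, 2, 0, 0, 0, 2, 0, 0, 0, 0.8, 0, 0, 0, 0, 0, 0, 0, 0, 0, 0, 0], "fingers": 100}}

```text
time: 14.02
ee_pos: [0.5208, -0.2153, 0.2135]
eef_rot: [0.764, 0.646, 0.0, 0.0]
ft_force: [-0.1, 0.0, 0.2]
width: 0.0722
grip_force: 0.0
```

{"name": "arm_command", "arguments": {"moves": [0, 0, 0, 0, 0, 0, 0, 0, 0, 0, 0, 0, 0, 0, 0, 0]}}

```text
time: 14.35
ee_pos: [0.5206, -0.2158, 0.2135]
eef_rot: [0.764, 0.645, -0.0, 0.0]
ft_force: [0.1, 1.1, -0.6]
width: 0.0865
grip_force: 0.0
```

```bash
python3 -c "
from st import *
to(.5211,-.2152,.066)"
```

```text
t 14.35 p [ 0.5206 -0.2158  0.2135] w 0.0865 f [ 0.1  1.1 -0.6] yaz -9.66 tilt 0.01
j [-0.37  0.25  0.81  1.68 -0.18  1.3   0.3 ] tool cm [ 0.07  0.04 14.75]
```

{"name": "arm_command", "arguments": {"moves": [0.1, 0, 1, 0, 0, 0, 2, 0, 0, 0, 2, 0, 0, 0, 2, 0, 0, 0, 2, 0, 0, 0, 2, 0, 0, 0, 1.5, 0, 0, 0, 1.2, 0, 0, 0, 1, 0, 0, 0, 0, 0]}}

```text
time: 15.18
ee_pos: [0.5199, -0.2136, 0.0645]
eef_rot: [0.764, 0.646, -0.001, -0.001]
ft_force: [-0.0, 1.0, 0.4]
width: 0.0871
grip_force: 0.0
```

{"name": "arm_command", "arguments": {"moves": [0, 0, 0, 0, 0, 0, 0, 0, 0, 0, 0, 0, 0, 0, 0, 0, 0, 0, 0, 0, 0, 0, 0, 0, 0, 0, 0, 0, 0, 0, 0, 0, 0, 0, 0, 0], "fingers": 0}}

```text
time: 15.93
ee_pos: [0.5211, -0.214, 0.0669]
eef_rot: [0.764, 0.646, 0.0, -0.0]
ft_force: [-1.7, -0.2, 5.5]
width: 0.0573
grip_force: 20.0
```

{"name": "arm_command", "arguments": {"moves": [0, 0, -1, 0, 0, 0, -2, 0, 0, 0, -3, 0, 0, 0, -3, 0, 0, 0, -2, 0, 0, 0, -1, 0, 0, 0, 0, 0]}}

```text
time: 16.52
ee_pos: [0.5218, -0.2143, 0.1884]
eef_rot: [0.764, 0.646, 0.001, 0.001]
ft_force: [0.6, -0.5, -3.9]
width: 0.0576
grip_force: 20.0
```

```bash
python3 -c "
from st import *
to(.487,.30,.185)"
```

```text
t 16.52 p [ 0.5218 -0.2143  0.1884] w 0.0576 f [ 0.6 -0.5 -3.9] yaz -9.59 tilt 0.18
j [-0.37  0.27  0.8   1.71 -0.2   1.25  0.31] tool cm [ 50.13 -12.     0.32]
```

{"name": "arm_command", "arguments": {"moves": [1, -0.2, 0, 0, 2, -0.5, 0, 0, 3, -0.7, 0, 0, 3, -0.7, 0, 0, 3, -0.7, 0, 0, 3, -0.7, 0, 0, 3, -0.7, 0, 0, 3, -0.7, 0, 0, 3, -0.7, 0, 0, 3, -0.7, 0, 0, 3, -0.7, 0, 0, 3, -0.7, 0, 0]}}

```text
time: 17.52
ee_pos: [0.4981, 0.1262, 0.1845]
eef_rot: [0.763, 0.646, -0.001, -0.001]
ft_force: [0.7, -0.3, -4.0]
width: 0.0572
grip_force: 20.0
```

{"name": "arm_command", "arguments": {"moves": [3, -0.7, 0, 0, 3, -0.7, 0, 0, 3, -0.7, 0, 0, 3, -0.7, 0, 0, 2.5, -0.7, 0, 0, 2, -0.7, 0, 0, 1, -0.2, 0, 0, 0, 0, 0, -4, 0, 0, 0, -7, 0, 0, 0, -7, 0, 0, 0, -7, 0, 0, 0, -7]}}

```text
time: 18.52
ee_pos: [0.485, 0.3033, 0.1848]
eef_rot: [0.554, 0.833, -0.001, -0.0]
ft_force: [0.7, -0.9, -4.2]
width: 0.0573
grip_force: 20.0
```

{"name": "arm_command", "arguments": {"moves": [0, 0, 0, -7, 0, 0, 0, -7, 0, 0, 0, -7, 0, 0, 0, -7, 0, 0, 0, -7, 0, 0, 0, -7, 0, 0, 0, -7, 0, 0, 0, -7, 0, 0, 0, -7, 0, 0, 0, -4.6, 0, 0, 0, 0]}}

```text
time: 19.43
ee_pos: [0.4851, 0.3032, 0.1849]
eef_rot: [-0.002, 1.0, -0.001, -0.001]
ft_force: [0.5, 0.6, -4.1]
width: 0.0572
grip_force: 20.0
```

```bash
python3 -c "
from st import *
to(.487,.30,.082)
a=r.camera('side')[:,:,::-1];b=r.camera('top')[:,:,::-1]
cv2.imwrite('pics/d.png',np.hstack([crop('',a,150,150,350,384,2),crop('',b,90,100,290,334,2)]))"
```

```text
t 19.43 p [0.4851 0.3032 0.1849] w 0.0572 f [ 0.5  0.6 -4.1] yaz 90.2 tilt 0.16
j [-0.85  0.24  0.25  1.67 -0.06  1.24  0.98] tool cm [-0.21 -0.3  10.29]
```

View pics/d.png

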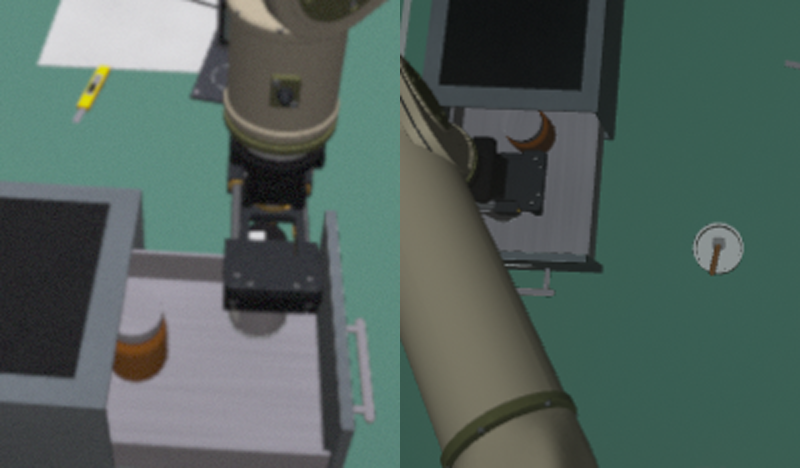

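The tin is over the empty front half of the drawer, the hand clear of the panel and the jar. I lower it.

{"name": "arm_command", "arguments": {"moves": [0, 0, 1, 0, 0, 0, 1.5, 0, 0, 0, 1.5, 0, 0, 0, 1.5, 0, 0, 0, 1.5, 0, 0, 0, 1, 0, 0, 0, 0.8, 0, 0, 0, 0.5, 0, 0, 0, 0.4, 0, 0, 0, 0.2, 0, 0, 0, 0, 0]}}

```text
time: 20.45
ee_pos: [0.4859, 0.3042, 0.0875]
eef_rot: [0.0, 1.0, 0.0, 0.0]
ft_force: [0.1, -0.3, -4.6]
width: 0.0575
grip_force: 20.0
```

{"name": "arm_command", "arguments": {"moves": [0, 0, 0.1, 0, 0, 0, 0.1, 0, 0, 0, 0, 0]}}

```text
time: 20.7
ee_pos: [0.4859, 0.3042, 0.0858]
eef_rot: [-0.0, 1.0, 0.0, 0.0]
ft_force: [-0.4, -0.4, -4.2]
width: 0.0579
grip_force: 20.0
```

{"name": "arm_command", "arguments": {"moves": [0, 0, 0.1, 0, 0, 0, 0.1, 0, 0, 0, 0, 0]}}

```text
time: 20.95
ee_pos: [0.4857, 0.3041, 0.0834]
eef_rot: [-0.0, 1.0, -0.0, -0.0]
ft_force: [-0.2, -1.1, -4.8]
width: 0.0574
grip_force: 20.0
```

{"name": "arm_command", "arguments": {"moves": [0, 0, 0.1, 0, 0, 0, 0, 0]}}

```text
time: 21.12
ee_pos: [0.4861, 0.3042, 0.0829]
eef_rot: [-0.0, 1.0, 0.0, 0.0]
ft_force: [-1.3, -1.4, -0.4]
width: 0.0573
grip_force: 20.0
```

{"name": "arm_command", "arguments": {"moves": [0, 0, 0, 0, 0, 0, 0, 0, 0, 0, 0, 0, 0, 0, 0, 0, 0, 0, 0, 0, 0, 0, 0, 0, 0, 0, -1, 0, 0, 0, -2, 0, 0, 0, -3, 0, 0, 0, -3, 0, 0, 0, -3, 0, 0, 0, -1, 0], "fingers": 100}}

```text
time: 22.12
ee_pos: [0.4873, 0.305, 0.2182]
eef_rot: [0.0, 1.0, 0.002, 0.003]
ft_force: [0.8, 0.4, 1.1]
width: 0.0866
grip_force: 0.0
```

{"name": "arm_command", "arguments": {"moves": [2, 0, 0, 0, 3, 0, 0, 0, 3, 0, 0, 0, 3, 0, 0, 0, 1, 0, 0, 0, 0, 0, 0, 0, 0, 0, 0, 0, 0, 0, 0, 0, 0, 0, 0, 0, 0, 0, 0, 0, 0, 0, 0, 0], "fingers": 0}}

```text
time: 23.03
ee_pos: [0.3664, 0.3039, 0.2123]
eef_rot: [0.0, 1.0, -0.0, -0.0]
ft_force: [0.3, 0.6, 0.4]
width: 0.0218
grip_force: 0.0
```

```bash
python3 -c "
from st import *
to(.365,.299,.105)
a=r.camera('side')[:,:,::-1];b=r.camera('top')[:,:,::-1]
cv2.imwrite('pics/e.png',np.hstack([crop('',a,150,150,350,384,2),crop('',b,90,100,290,334,2)]))"
```

```text
t 23.03 p [0.3664 0.3039 0.2123] w 0.0218 f [0.3 0.6 0.4] yaz 89.96 tilt 0.02
j [-0.96  0.    0.17  1.86 -0.    1.28  0.78] tool cm [ 0.14 -0.49 10.73]
```

View pics/e.png

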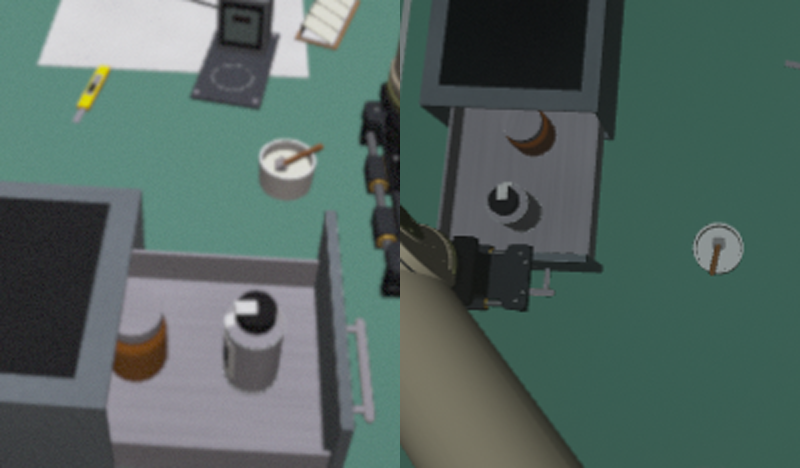

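The tin stands upright in the front half of the drawer (cap at about (255,310) in the left half), clear of the jar. Next I go down in front of the panel.

{"name": "arm_command", "arguments": {"moves": [0, -0.5, 1, 0, 0, 0, 2, 0, 0, 0, 2.5, 0, 0, 0, 2.5, 0, 0, 0, 1.7, 0, 0, 0, 0.8, 0, -0.5, 0, 0, 0, -0.5, 0, 0, 0, -0.5, 0, 0, 0, -0.3, 0, 0, 0, -0.3, 0, 0, 0, -0.3, 0, 0, 0]}}

```text
time: 24.13
ee_pos: [0.3905, 0.2994, 0.1082]
eef_rot: [-0.0, 1.0, 0.0, 0.0]
ft_force: [0.7, 0.9, 0.5]
width: 0.0003
grip_force: 0.0
```

{"name": "arm_command", "arguments": {"moves": [-0.3, 0, 0, 0, -0.3, 0, 0, 0, -0.3, 0, 0, 0, -0.3, 0, 0, 0, -0.4, 0, 0, 0, -0.5, 0, 0, 0, -0.5, 0, 0, 0, -0.6, 0, 0, 0, -0.7, 0, 0, 0, -0.7, 0, 0, 0, -0.7, 0, 0, 0, -0.7, 0, 0, 0]}}

```text
time: 25.13
ee_pos: [0.4506, 0.299, 0.1075]
eef_rot: [-0.0, 1.0, -0.0, -0.0]
ft_force: [-1.1, -1.1, 1.5]
width: 0.0004
grip_force: 1.0
```

{"name": "arm_command", "arguments": {"moves": [-0.8, 0, 0, 0, -0.8, 0, 0, 0, -0.8, 0, 0, 0, -0.8, 0, 0, 0, -0.8, 0, 0, 0, -0.8, 0, 0, 0, -0.8, 0, 0, 0, -0.8, 0, 0, 0, -0.8, 0, 0, 0, -0.8, 0, 0, 0, -0.7, 0, 0, 0, -0.5, 0, 0, 0]}}

```text
time: 26.13
ee_pos: [0.5429, 0.2991, 0.1075]
eef_rot: [0.0, 1.0, 0.0, 0.0]
ft_force: [-2.7, -0.7, 0.7]
width: 0.0005
grip_force: 1.0
```

{"name": "arm_command", "arguments": {"moves": [-0.4, 0, 0, 0, -0.3, 0, 0, 0, -0.3, 0, 0, 0, -0.3, 0, 0, 0, -0.3, 0, 0, 0, -0.3, 0, 0, 0, -0.3, 0, 0, 0, 0, 0, 0, 0]}}

```text
time: 26.8
ee_pos: [0.5646, 0.2992, 0.1077]
eef_rot: [0.0, 1.0, 0.0, 0.0]
ft_force: [-0.9, -0.1, -0.6]
width: 0.0002
grip_force: 0.0
```

{"name": "arm_command", "arguments": {"moves": [-0.2, 0, 0, 0, -0.2, 0, 0, 0, -0.2, 0, 0, 0, -0.2, 0, 0, 0, -0.2, 0, 0, 0, -0.2, 0, 0, 0, -0.2, 0, 0, 0, -0.2, 0, 0, 0, -0.2, 0, 0, 0]}}

```text
time: 27.55
ee_pos: [0.582, 0.2993, 0.1076]
eef_rot: [-0.0, 1.0, 0.0, -0.0]
ft_force: [-1.1, 0.8, 1.3]
width: 0.0004
grip_force: 0.8
```

{"name": "arm_command", "arguments": {"moves": [-0.2, 0, 0, 0, -0.2, 0, 0, 0, -0.2, 0, 0, 0, -0.2, 0, 0, 0, -0.2, 0, 0, 0]}}

```text
time: 27.97
ee_pos: [0.592, 0.2992, 0.1075]
eef_rot: [-0.0, 1.0, 0.0, -0.0]
ft_force: [-1.8, -0.0, 0.8]
width: 0.0004
grip_force: 0.8
```

{"name": "arm_command", "arguments": {"moves": [-0.2, 0, 0, 0, -0.2, 0, 0, 0, -0.2, 0, 0, 0, -0.1, 0, 0, 0]}}

```text
time: 28.3
ee_pos: [0.592, 0.2992, 0.1075]
eef_rot: [-0.001, 1.0, -0.001, -0.007]
ft_force: [-44.2, -9.3, 28.0]
width: 0.0001
grip_force: 21.8
```

{"name": "arm_command", "arguments": {"moves": [-0.1, 0, 0, 0, -0.1, 0, 0, 0, -0.1, 0, 0, 0, 0, 0, 0, 0]}}

```text
time: 28.63
ee_pos: [0.5919, 0.2992, 0.1074]
eef_rot: [-0.001, 1.0, -0.002, -0.01]
ft_force: [-55.3, -13.4, 35.9]
width: 0.0003
grip_force: 27.6
```

Hard stop at x = 0.592, after about 0.196 m of travel: the drawer is shut. I back off and verify numerically.

{"name": "arm_command", "arguments": {"moves": [0.3, 0, 0, 0, 0.4, 0, 0, 0, 0.5, 0, 0, 0, 1, 0, 0, 0, 2, 0, 0, 0, 3, 0, 0, 0, 3, 0, 0, 0, 3, 0, 0, 0, 3, 0, 0, 0, 2, 0, -2, 0, 0, 0, -2, 0, 0, 0, 0, 0]}}

```text
time: 29.63
ee_pos: [0.4208, 0.3006, 0.1514]
eef_rot: [-0.001, 1.0, 0.002, 0.002]
ft_force: [0.7, -0.6, 0.8]
width: 0.0004
grip_force: 0.0
```

Run:
```python
from st import *
to(.4,.3)
t0=cv2.imread("pics/top0.png");b=r.camera('top')[:,:,::-1].copy();cv2.imwrite("pics/end.png",b)
# panel outer-face top edge: sample a vertical profile where panel is visible, compare with unit edge
for y in(.19,.21,.23):
    print(y,[(round(x,3),b[tuple(proj('top',[x,y,.144])[0].round().astype(int)[::-1])].tolist()) for x in np.arange(.57,.64,.006)])
```

```text
t 29.63 p [0.4208 0.3006 0.1514] w 0.0004 f [ 0.7 -0.6  0.8] yaz 90.07 tilt 0.37
j [-0.91  0.14  0.22  1.85 -0.03  1.14  0.89] tool cm [ 2.08 -0.05 -0.01]
0.19 [(np.float64(0.57), [45, 49, 35]), (np.float64(0.576), [34, 36, 28]), (np.float64(0.582), [35, 37, 30]), (np.float64(0.588), [35, 36, 29]), (np.float64(0.594), [34, 36, 29]), (np.float64(0.6), [35, 36, 30]), (np.float64(0.606), [79, 76, 66]), (np.float64(0.612), [90, 88, 79]), (np.float64(0.618), [70, 67, 60]), (np.float64(0.624), [77, 74, 65]), (np.float64(0.63), [78, 75, 65]), (np.float64(0.636), [77, 74, 64])]
0.21 [(np.float64(0.57), [52, 57, 39]), (np.float64(0.576), [34, 35, 27]), (np.float64(0.582), [32, 33, 27]), (np.float64(0.588), [34, 35, 28]), (np.float64(0.594), [34, 35, 29]), (np.float64(0.6), [28, 30, 23]), (np.float64(0.606), [81, 78, 69]), (np.float64(0.612), [92, 89, 81]), (np.float64(0.618), [65, 62, 56]), (np.float64(0.624), [77, 74, 65]), (np.float64(0.63), [78, 75, 66]), (np.float64(0.636), [77, 74, 65])]
0.23 [(np.float64(0.57), [71, 70, 66]), (np.float64(0.576), [42, 42, 37]), (np.float64(0.582), [34, 36, 29]), (np.float64(0.588), [34, 35, 29]), (np.float64(0.594), [34, 36, 29]), (np.float64(0.6), [35, 36, 30]), (np.float64(0.606), [80, 77, 68]), (np.float64(0.612), [82, 78, 69]), (np.float64(0.618), [64, 61, 57]), (np.float64(0.624), [78, 75, 66]), (np.float64(0.63), [77, 74, 65]), (np.float64(0.636), [78, 75, 67])]
```

The panel's top edge (x about 0.603 to 0.615) lies flush against the unit with no gap. I'm handing in.

{"name": "arm_command", "arguments": {"moves": [0, 0, -1, 0, 0, 0, 0, 0, 0, 0, 0, 0, 0, 0, 0, 0, 0, 0, 0, 0, 0, 0, 0, 0]}}

```text
time: 30.18
ee_pos: [0.4197, 0.2989, 0.157]
eef_rot: [-0.0, 1.0, -0.0, -0.0]
ft_force: [0.3, -0.4, 0.5]
width: 0.0006
grip_force: 0.0
```

```bash
python3 -c "
from bench import r
print(r.close_job())"
```

```text
the job is handed in; nothing more can be done
None
```

I placed the tin on the scanner plate, pressed the trigger, stood the tin in the drawer, pushed the drawer shut and handed the job in at about 30 s; no verdict came back, and the tin and jar can't be seen inside the shut drawer.

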